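# Put the dried coaster back in the coaster rack

## Task

The wooden coaster that stands on edge in the white drying stand is dry: put it away in either free slot of the dark wooden rack with the steel wire hoops, standing on edge like the coaster already there, about centred front to back. Lower it to the bottom of the slot before you let go, and leave the blue tile in the stand and the coaster already in the rack where they are.

Things in the scene. Friction and masses are not known exactly. Their poses are not given: they have to be found in the camera images.
- wood_coaster: brown wooden coaster to put away, square 79 x 79 x 8 mm, 40 g, on edge in one of two slots (90 mm apart) of the white drying stand. Origin: centre of its back face; its middle is 4 mm along +z, the face normal (level while it stands). Origin 47 mm, top edge 87 mm above the worktop; the stand's cheeks reach up to 33 mm. Pinch the 8 mm from above: 70 mm clear beside it.
- rack: fixed rack: board 100 x 134 x 8 mm (x, y, z), wire hoops 58 mm high. Origin: centre of underside, on the worktop; z up. Slots run along x, at y = -44 and 0 (free) and +44 mm (full). Slot floor 8 mm up; 18 mm wide, flaring above 46 mm to about 34 mm at the top, ends open. Seated coaster top 87 mm up. Cabinets and hood overhang beyond world x of about 0.6 m: keep the arm inside that.
- racked_coaster: bystander, not to be moved: a like wooden coaster, 79 x 79 x 8 mm, already standing on edge in the rack's slot at y = +44 mm. Origin: the centre of its back face; z is the face normal.
- blue_tile: bystander, not to be moved: a square blue glazed tile coaster, 78 x 78 x 8 mm, standing on edge in the other slot of the white drying stand. Origin: the centre of its back face; z is the face normal.

How it is judged:
By the outcome, as a careful person would: the job done as asked, in the order asked, and still so for the second after the job is handed in, with the robot touching nothing.
It also fails if it takes over 42 s, if anything falls off the work surface, if the arm or the gripper's body presses on something with over 40 N, if the wrist force passes 120 N, or if a joint passes its speed limit or range.

## Robot

A 7-joint arm with a two-finger parallel gripper is mounted at the origin on a cart in front of the work surface, level with it; the furniture and walls round the work are solid. World frame = base frame: x ahead of the robot, y to its left, z up, the work surface at z = 0. Lengths are in m, angles in rad, forces in N, time in s.
With the tool pointing down it reaches from about 0.425 to 1.025 m from the base axis. Payload 9.4 kg.
Tool frame: the origin (TCP) lies at the very end of the fingers, on their centre line; the grasp point (between the pads) lies 19 mm behind it (arm.tcp_to_grasp is the z of the grasp point in the tool frame, in m); z points along the fingers, y is the line along which they close (so a half turn about z gives the same grasp; the last joint's range is limited). The gripper opens to 93 mm and grips with 3 to 60 N. Pads are 15 mm wide; open, the fingers measure 128 mm over their backs; the gripper's body (75 mm by 188 mm) begins 65 mm behind the grasp point.
Start: joints at [-1.327, 0.599, -0.003, 1.599, 0.002, 0.943, -0.08], TCP at [0.229, 0.688, 0.219] pointing down, gripper open.
Joint ranges: [-2.57, 2.57], [-0.35, 1.97], [-1.29, 1.29], [0.11, 2.56], [-1.05, 4.19], [0.11, 1.86], [-2.63, 2.63]. Speed limits (rad/s): [2.22, 2.22, 3.01, 3.01, 3.14, 3.14, 3.14].

## Interface

Orientations are given as a rotation vector (axis times angle).
In Python, from cell import arm gives the robot as it stands.
- The arm moves only by the tool send_path, called after "Call:" in YAML: its name, and indented under it one key for each argument. Schema: {"type":"object","properties":{"offsets":{"type":"string"},"clamp_n":{"type":"number"},"only":{"type":"string"},"quiet":{"type":"boolean"},"lines":{"type":"string"}},"required":["offsets"],"additionalProperties":false}. offsets is a string of 1 to 10 rows, one to a line, with the numbers parted by commas; each row has 7 numbers: the opening from 0.0 (shut) to 1.0 (fully open), then dx, dy, dz in parts of the range, where 1.0 means 1000 mm, then a rotation vector rx, ry, rz in a scale on which 1.0 is 2 pi rad; each row is the pose to reach, as a shift and turn from the pose commanded when the call began, along the tool's axes at that moment; what a row does not reach only later rows make up. A row lasts 1/12 s, in which the tool goes at most 0.0417 m and 0.125 rad, less where a joint would pass 70% of its speed; a pose out of reach is approached as far as the arm can. The fingers move at their own pace and stop on an object; clamp_n is the grip in N (left out, the last holds). Time passes only in rows, so rows that do not move let the fingers close. The tool returns the time, the measured TCP pose, the force, the opening and the grip force at its end. only (a regular expression) keeps the lines of the reply that match it, lines (a string "A,B") keeps lines A to B, and quiet returns only ok. A shift or turn number past 1, either way, is cut back to 1. Input that does not fit is refused with a message, and nothing moves.
- arm.state(): the state, without advancing time (a new reading comes with each control period).
- arm.camera(name): name is "scene" or "top" or "wrist"; returns the picture (420x560x3 uint8, red, green, blue); there is no depth.
- arm.camera_info(name): a dict with "mtx" (3x3 intrinsics, pixels), "dist_coeffs" ([k1, k2, p1, p2, k3] as OpenCV has them; the pictures are not rectified), "R" (3x3) and "t" (3): a world point X has camera coordinates R X + t. Camera axes: x right, y down, z forward; pixel columns grow to the right and rows downward; lengths in m; the calibration is good to about 2 mm. A picture is of the moment at which its call begins: read the wrist's pose just before it. camera_info takes no time and is no camera call; for the wrist camera it gives the pose at the moment of the call.
- arm.finish_job(): hands the job in; it is judged then, once.
The state is a dict: "clock": time; "joint_positions": joint angles; "dq": joint speeds; "effort": joint torques, N m; "position": TCP position; "tcp_rot": TCP orientation; "ft_force": force on the tool from outside, world axes, zero at the start; "wrist_torque": the same for the moment, N m; "width": opening from 0.0 (shut) to 1.0 (fully open); "grip_force": force on a finger pad.
Only numpy, scipy, OpenCV 4.12 (cv2) and the standard library are available. Lean on these libraries where they do the work, as an engineer would, in place of code of your own. Each camera call takes 0.05 s, during which the arm holds its last target. There are 200 camera calls.

## Working session

There is one attempt and no reset: what is moved stays moved. The work goes in short steps, Python scripts to look and compute and a tool call to move; the robot and the scene stay as the last step left them, time stands still between calls to the robot, and variables do not carry over. Pictures are saved under pics/ and viewed, at most 10 in all, crops included, and the job is handed in when it is done.

```bash
ls; mkdir -p pics; python3 - <<'E'
from cell import arm
import cv2,numpy as np
for n in ("scene","top"):
    cv2.imwrite(f"pics/{n}0.png",arm.camera(n)[:,:,::-1])
    i=arm.camera_info(n);print(n,i["mtx"],i["dist_coeffs"],-np.array(i["R"]).T@i["t"])
s=arm.state();print(s["clock"],s["position"],s["tcp_rot"],arm.tcp_to_grasp)
E
```

```text
cell.py
pics
scene [[541.75265644   0.         273.20849898]
 [  0.         541.75265644 203.82443189]
 [  0.           0.           1.        ]] [-0.15588042  0.          0.          0.          0.        ] [-0.08469073  0.62073028  0.63830587]
top [[456.19829038   0.         282.81991271]
 [  0.         456.19829038 208.20804905]
 [  0.           0.           1.        ]] [-0.01353264  0.          0.          0.          0.        ] [0.4323339  0.13470579 0.91612447]
0.1 [0.22847176 0.68761878 0.21786964] [-5.01618777e-01 -3.10116630e+00  2.09425308e-03] -0.0188
```

View pics/scene0.png

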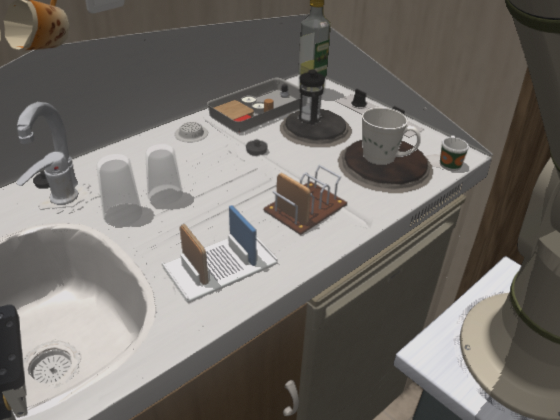

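View pics/top0.png

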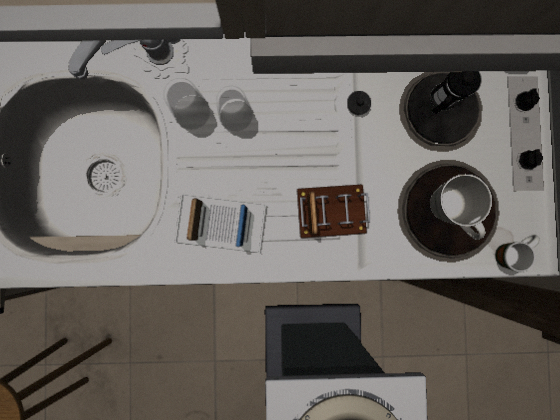

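The scene view shows the wood coaster at about (194,253), the blue tile at (243,235) and the rack at (305,205), with its coaster in the left slot. In the top view they are at (195,219), (242,225) and board columns 298–369, rows 186–238; +y is to the left. Next I'll zoom in on both.

```bash
python3 - <<'E'
import cv2,numpy as np
a=cv2.imread("pics/top0.png")[175:260,170:380]
a=cv2.resize(a,None,fx=3.8,fy=3.8,interpolation=cv2.INTER_CUBIC)
b=cv2.imread("pics/scene0.png")[160:300,155:355]
cv2.imwrite("pics/crop_t.png",cv2.convertScaleAbs(a,alpha=1.3)); cv2.imwrite("pics/crop_s.png",cv2.resize(b,None,fx=4,fy=4,interpolation=cv2.INTER_CUBIC))
E
```

```text
(no output)
```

View pics/crop_t.png

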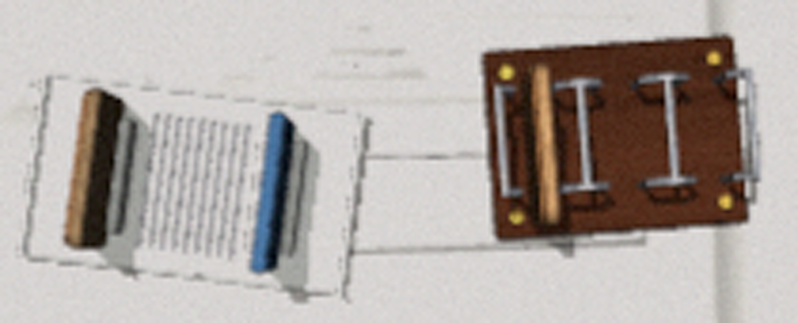

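View pics/crop_s.png

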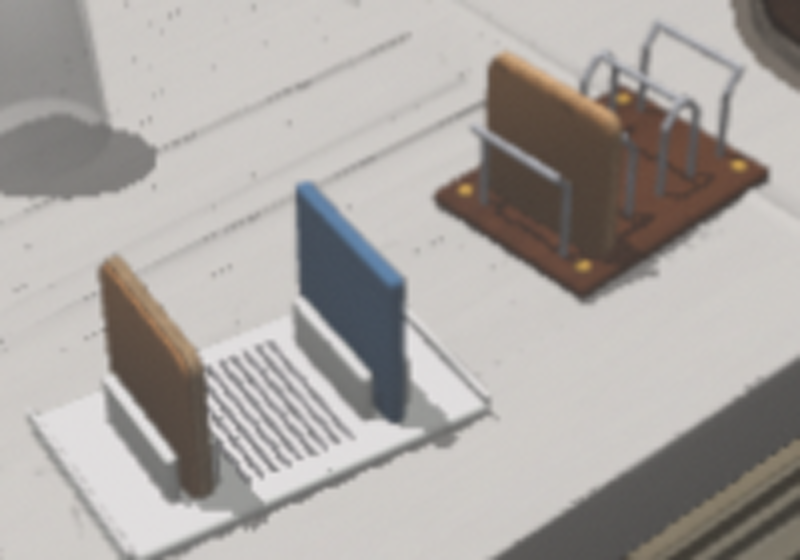

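The top crop shows the wood coaster's lit top edge as a strip from (95,90) to (75,245). Four brass screws mark the board corners at (507,72), (713,58), (725,202) and (516,217). The free slots lie either side of the hoop at x≈672. I'll take masks and cast rays.

```bash
cat > h.py <<'E'
import cv2,numpy as np
from cell import arm
def ray(n,uv,z,info=None):
    i=info or arm.camera_info(n);R=np.array(i["R"]);t=np.array(i["t"])
    p=cv2.undistortPoints(np.float64(uv).reshape(-1,1,2),np.array(i["mtx"]),np.array(i["dist_coeffs"])).reshape(-1,2)
    d=np.c_[p,np.ones(len(p))]@R; c=-R.T@t
    return c+d*((z-c[2])/d[:,2])[:,None]
def blobs(m,amin):
    n,l,s,c=cv2.connectedComponentsWithStats(m.astype(np.uint8))
    return [(s[k],c[k],l==k) for k in range(1,n) if s[k,4]>=amin]
E
python3 - <<'E'
from h import *
im=cv2.imread("pics/top0.png");F=4
def show(name,x0,x1,y0,y1,f,z,amin):
    hsv=cv2.cvtColor(cv2.resize(im[y0:y1,x0:x1],None,fx=F,fy=F,interpolation=cv2.INTER_CUBIC),cv2.COLOR_BGR2HSV).astype(int)
    for s,c,m in blobs(f(*hsv.transpose(2,0,1)),amin):
        cs=cv2.findContours(m.astype(np.uint8),0,2)[0][0]
        box=cv2.boxPoints(cv2.minAreaRect(cs))
        uv=(np.vstack([box,c])+.5)/F-.5+[x0,y0]
        P=ray("top",uv,z)
        e=P[1]-P[0],P[2]-P[1]
        L=e[0] if np.linalg.norm(e[0])>np.linalg.norm(e[1]) else e[1]
        print(name,s[4],uv[4].round(1),"centroid",P[4,:2].round(4),"boxctr",P[:4,:2].mean(0).round(4),"sides",[round(np.linalg.norm(q),4) for q in e],"ang",round(np.degrees(np.arctan2(L[1],L[0])),1))
h=cv2.cvtColor(im,cv2.COLOR_BGR2HSV)
print("V row215 wood",h[217,185:205].tolist())
show("wood strip",180,210,190,250,lambda h,s,v:(h<25)&(s>70)&(v>85),.0865,300)
show("wood all",180,210,190,250,lambda h,s,v:(h<25)&(s>70),.0865,300)
show("blue",230,255,195,255,lambda h,s,v:(h>95)&(h<125)&(s>80)&(v>100),.087,300)
show("racked",300,325,185,240,lambda h,s,v:(h<25)&(s>60)&(v>120),.087,300)
show("board",290,375,180,245,lambda h,s,v:(s>90)&(v<200)&((h<25)|(h>170)),.008,1500)
show("screw",290,375,180,245,lambda h,s,v:(h>20)&(h<35)&(s>120)&(v>110),.009,25)
E
```

```text
V row215 wood [[0, 5, 166], [12, 8, 167], [10, 5, 166], [12, 8, 166], [13, 55, 145], [14, 127, 108], [15, 109, 110], [15, 108, 116], [15, 106, 87], [13, 100, 46], [12, 91, 28], [18, 133, 25], [17, 149, 24], [12, 98, 26], [19, 185, 11], [40, 10, 78], [20, 7, 105], [40, 8, 92], [15, 9, 59], [90, 5, 55]]
wood strip 2485 [191.  218.4] centroid [0.4675 0.2869] boxctr [0.4671 0.2869] sides [np.float64(0.0751), np.float64(0.0078)] ang -8.2
wood all 6275 [193.8 219.3] centroid [0.4658 0.2818] boxctr [0.4662 0.2813] sides [np.float64(0.0751), np.float64(0.0193)] ang -7.9
blue 1922 [239.8 225.3] centroid [0.4531 0.1986] boxctr [0.4535 0.1984] sides [np.float64(0.0757), np.float64(0.0057)] ang -8.2
racked 1689 [313.4 211.8] centroid [0.475  0.0643] boxctr [0.4744 0.0644] sides [np.float64(0.0059), np.float64(0.0704)] ang -177.2
board 43910 [331.9 211. ] centroid [0.4799 0.0205] boxctr [0.4805 0.0213] sides [np.float64(0.1325), np.float64(0.098)] ang -87.2
screw 102 [357.5 190. ] centroid [ 0.5208 -0.0319] boxctr [ 0.5211 -0.0319] sides [np.float64(0.0055), np.float64(0.005)] ang -91.1
screw 157 [302.8 193.6] centroid [0.5157 0.078 ] boxctr [0.5156 0.0779] sides [np.float64(0.007), np.float64(0.0065)] ang -27.8
screw 114 [360.6 227.8] centroid [ 0.4451 -0.0357] boxctr [ 0.4451 -0.0356] sides [np.float64(0.0055), np.float64(0.0055)] ang -91.2
screw 99 [305.4 232. ] centroid [0.439  0.0746] boxctr [0.439  0.0747] sides [np.float64(0.0045), np.float64(0.006)] ang -91.2
```

```bash
cat >> h.py <<'E'
from scipy.spatial.transform import Rotation as Ro
def delta(pos,yaw):  # yaw deg of tool y (mod 180), tool down
    s=arm.state();R=Ro.from_rotvec(s["tcp_rot"]).as_matrix();out=[]
    for a in (yaw,yaw+180):
        a=np.radians(a);y=np.array([np.cos(a),np.sin(a),0]);z=np.array([0,0,-1.]);T=np.c_[np.cross(y,z),y,z]
        out.append(Ro.from_matrix(R.T@T).as_rotvec())
    r=min(out,key=np.linalg.norm)
    print("pos",s["position"].round(4),"yaw_y",np.degrees(np.arctan2(R[1,1],R[0,1])).round(1),"tilt",R[:,2].round(3),"q7",round(s["joint_positions"][6],2))
    print("d",(R.T@(np.array(pos)-s["position"])).round(4),"r",r.round(4),"alt",[o.round(3) for o in out])
E
python3 -c "
from h import *
delta([.467,.287,.20],81.8)"
```

```text
pos [0.2285 0.6876 0.2179] yaw_y 71.6 tilt [-0.    -0.001 -1.   ] q7 -0.08
d [-0.3527 -0.305   0.0183] r [-0.0013 -0.     -0.1776] alt [array([-0.001, -0.   , -0.178]), array([-0.000e+00,  2.000e-03,  2.964e+00])]
```

The rows are not in the units I measure in: turns go in shares of 2 pi rad. I convert before sending: -0.178 rad is -0.0283.

Call:
send_path:
  offsets: "0.6,-0.035,-0.03,0,0,0,-0.0032\n0.6,-0.07,-0.06,0,0,0,-0.0064\n0.6,-0.105,-0.09,0,0,0,-0.0095\n0.6,-0.14,-0.12,0.01,0,0,-0.0127\n0.6,-0.175,-0.15,0.01,0,0,-0.0159\n0.6,-0.2,-0.172,0.01,0,0,-0.0191\n0.6,-0.23,-0.2,0.015,0,0,-0.0223\n0.6,-0.26,-0.225,0.018,0,0,-0.0255\n0.6,-0.29,-0.25,0.018,0,0,-0.0283\n0.6,-0.31,-0.268,0.018,0,0,-0.0283"

```text
clock: 0.93
position: [0.4393, 0.333, 0.2002]
tcp_rot: [-0.224, -3.133, 0.002]
ft_force: [1.2, -0.1, 0.2]
width: 0.605
grip_force: 0.0
```

```bash
python3 -c "
from h import *
delta([.467,.287,.20],81.8)"
```

```text
pos [0.4393 0.333  0.2002] yaw_y 81.8 tilt [-0.    -0.001 -1.   ] q7 0.64
d [-0.0339 -0.0416  0.0003] r [-0.0011 -0.0001  0.0003] alt [array([-0.001, -0.   ,  0.   ]), array([ 0.000e+00, -2.000e-03, -3.141e+00])]
```

Call:
send_path:
  offsets: "0.6,-0.017,-0.021,0,0,0,0\n0.6,-0.034,-0.0416,0,0,0,0\n0.6,-0.034,-0.0416,0,0,0,0\n0.6,-0.034,-0.0416,0,0,0,0"

```text
clock: 1.27
position: [0.4668, 0.2883, 0.2005]
tcp_rot: [-0.229, -3.133, 0.001]
ft_force: [-0.3, 0.1, 0.6]
width: 0.599
grip_force: 0.0
```

```bash
python3 - <<'E'
from h import *
delta([.467,.287,.20],81.8)
i=arm.camera_info("wrist");print(i["mtx"],i["dist_coeffs"])
cv2.imwrite("pics/w1.png",arm.camera("wrist")[:,:,::-1])
R=np.array(i["R"]);print(-R.T@i["t"],R[2])
for p in ([.467,.287,.087],[.453,.1985,.087]): print(cv2.projectPoints(np.array([p]),cv2.Rodrigues(R)[0],np.array(i["t"]),np.array(i["mtx"]),np.array(i["dist_coeffs"]))[0].ravel())
E
```

```text
pos [0.4668 0.2883 0.2005] yaw_y 81.6 tilt [-0.    -0.001 -1.   ] q7 0.73
d [-0.0004 -0.0013  0.0005] r [-0.0006 -0.     -0.0031] alt [array([-0.001, -0.   , -0.003]), array([-0.000e+00,  1.000e-03,  3.139e+00])]
[[333.1034619    0.         274.02830719]
 [  0.         333.1034619  201.91894719]
 [  0.           0.           1.        ]] [-0.0476294  0.         0.         0.         0.       ]
[0.38811458 0.29986737 0.365611  ] [ 0.28135119 -0.04243486 -0.95866615]
[272.93410408 198.8644498 ]
[170.3818555  197.91678721]
```

View pics/w1.png

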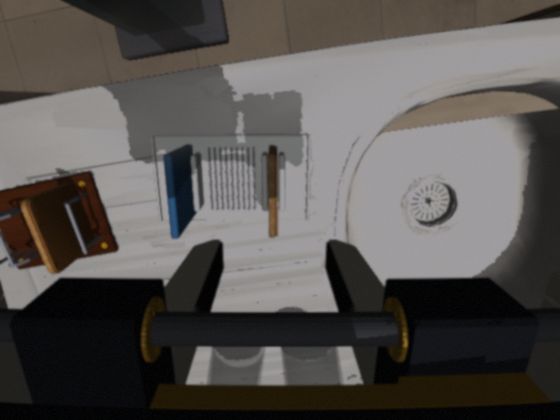

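The wrist view shows the wood coaster's top edge at columns 268–278, rows 147–237, between the fingers. The predicted centre (273,199) agrees. I'll refine it with a mask.

```bash
python3 - <<'E'
from h import *
im=cv2.imread("pics/w1.png");i=arm.camera_info("wrist")
h,s,v=cv2.cvtColor(im,cv2.COLOR_BGR2HSV).astype(int).transpose(2,0,1)
m=(h<25)&(s>90)&(v>60); m[:,:255]=0;m[:,290:]=0;m[:140]=0;m[245:]=0
for st,c,mm in blobs(m,60):
    r=cv2.minAreaRect(cv2.findContours(mm.astype(np.uint8),0,2)[0][0]);b=cv2.boxPoints(r)
    P=ray("wrist",np.vstack([b,c]),.087,i);print(st,c.round(1),b.round(1).tolist(),P[:,:2].round(4).tolist())
for r in range(150,238,8): print(r,[(int(a),int(b)) for a,b in zip(s[r,264:284],v[r,264:284])])
E
```

```text
[269 159   8  78 379] [272.9 204.9] [[269.0, 159.0], [276.0, 159.0], [276.0, 236.0], [269.0, 236.0]] [[0.4313, 0.2903], [0.4321, 0.2961], [0.501, 0.2862], [0.5001, 0.28], [0.4717, 0.2877]]
150 [(0, 107), (2, 105), (2, 106), (5, 101), (7, 78), (34, 52), (78, 36), (93, 33), (119, 30), (141, 29), (132, 31), (102, 35), (48, 53), (12, 82), (0, 103), (5, 108), (2, 106), (2, 108), (5, 108), (0, 110)]
158 [(3, 95), (0, 86), (4, 71), (33, 61), (82, 59), (106, 58), (123, 58), (119, 58), (119, 58), (123, 58), (146, 54), (144, 55), (90, 62), (40, 77), (9, 82), (3, 80), (3, 88), (3, 96), (3, 94), (3, 88)]
166 [(5, 97), (6, 90), (3, 75), (33, 61), (91, 59), (107, 62), (121, 63), (118, 65), (125, 63), (132, 60), (141, 58), (138, 61), (101, 68), (42, 79), (9, 83), (6, 81), (6, 89), (3, 95), (3, 96), (3, 96)]
174 [(3, 98), (3, 92), (3, 78), (24, 63), (81, 57), (112, 59), (119, 60), (130, 57), (132, 58), (125, 59), (141, 56), (152, 57), (100, 66), (47, 82), (8, 92), (2, 114), (0, 138), (5, 155), (3, 157), (2, 151)]
182 [(8, 98), (3, 92), (3, 80), (24, 63), (68, 56), (113, 61), (117, 63), (132, 62), (1
[... 734 characters left out ...]
(3, 155), (5, 159), (5, 155)]
214 [(5, 159), (6, 160), (5, 157), (10, 153), (32, 136), (79, 120), (116, 114), (124, 113), (125, 112), (131, 111), (143, 107), (157, 107), (134, 114), (62, 123), (18, 140), (8, 153), (3, 158), (5, 160), (5, 160), (5, 160)]
222 [(8, 156), (8, 156), (8, 154), (15, 151), (41, 137), (82, 122), (114, 119), (123, 120), (125, 122), (126, 121), (141, 112), (159, 109), (138, 113), (68, 123), (19, 137), (5, 154), (5, 159), (3, 158), (5, 158), (6, 160)]
230 [(5, 158), (6, 160), (5, 159), (7, 151), (25, 130), (74, 113), (119, 111), (122, 115), (124, 117), (125, 112), (139, 103), (158, 103), (129, 109), (64, 120), (17, 139), (7, 152), (3, 159), (5, 159), (3, 157), (5, 159)]
```

Call:
send_path:
  offsets: "0.6,0,0,0.03,0,0,0\n0.6,0,0,0.06,0,0,0\n0.6,0,0,0.09,0,0,0\n0.6,0,0,0.11,0,0,0\n0.6,0,0,0.125,0,0,0\n0.6,0,0,0.136,0,0,0\n0.6,0,0,0.136,0,0,0\n0.6,0,0,0.136,0,0,0"

```text
clock: 1.98
position: [0.4655, 0.2907, 0.0644]
tcp_rot: [-0.222, -3.133, 0.001]
ft_force: [-0.5, -0.0, -0.5]
width: 0.597
grip_force: 0.0
```

```bash
python3 -c "
from h import *
delta([.4665,.2875,.064],81.8)"
```

```text
pos [0.4655 0.2907 0.0644] yaw_y 81.9 tilt [-0.001 -0.    -1.   ] q7 0.71
d [-0.0015 -0.003   0.0004] r [-0.0004 -0.0008  0.0017] alt [array([-0.   , -0.001,  0.002]), array([ 1.00e-03, -1.00e-03, -3.14e+00])]
```

Call:
send_path:
  offsets: "0.6,-0.001,-0.003,0,0,0,0\n0.6,-0.001,-0.003,0,0,0,0\n0.3,-0.001,-0.003,0,0,0,0\n0.2,-0.001,-0.003,0,0,0,0\n0.15,-0.001,-0.003,0,0,0,0\n0.12,-0.001,-0.003,0,0,0,0\n0.12,-0.001,-0.003,0,0,0,0"
  clamp_n: 15

```text
clock: 2.57
position: [0.4667, 0.2869, 0.0648]
tcp_rot: [0.224, 3.133, 0.0]
ft_force: [0.2, -0.9, -0.1]
width: 0.291
grip_force: 0.0
```

```bash
python3 -c "
from h import *
delta([.4665,.2875,.064],81.8)"
```

```text
pos [0.4667 0.2869 0.0648] yaw_y 81.8 tilt [ 0.  0. -1.] q7 0.71
d [0.0003 0.0006 0.0008] r [0.0003 0.0003 0.0003] alt [array([0., 0., 0.]), array([-0.   ,  0.   , -3.141])]
```

Call:
send_path:
  offsets: "0.1,0,0,0,0,0,0\n0.1,0,0,0,0,0,0\n0.0,0,0,0,0,0,0\n0.0,0,0,0,0,0,0\n0.0,0,0,0,0,0,0\n0.0,0,0,0,0,0,0\n0.0,0,0,0,0,0,0"
  clamp_n: 15

```text
clock: 3.15
position: [0.4666, 0.2868, 0.0646]
tcp_rot: [-0.224, -3.134, 0.0]
ft_force: [-0.6, 0.4, -1.6]
width: 0.088
grip_force: 15.0
```

```bash
python3 -c "
from h import *
delta([.4665,.2875,.064],81.8)"
```

```text
pos [0.4666 0.2868 0.0646] yaw_y 81.8 tilt [-0. -0. -1.] q7 0.71
d [0.0002 0.0007 0.0006] r [-0.0001 -0.      0.0003] alt [array([-0., -0.,  0.]), array([ 0.   , -0.   , -3.141])]
```

Gripped: the opening is 8.2 mm, which matches the coaster. Lifting.

Call:
send_path:
  offsets: "0.0,0,0,-0.01,0,0,0\n0.0,0,0,-0.025,0,0,0\n0.0,0,0,-0.045,0,0,0\n0.0,0,0,-0.065,0,0,0\n0.0,0,0,-0.085,0,0,0\n0.0,0,0,-0.105,0,0,0\n0.0,0,0,-0.12,0,0,0\n0.0,0,0,-0.13,0,0,0\n0.0,0,0,-0.13,0,0,0"

```text
clock: 3.9
position: [0.4674, 0.2873, 0.197]
tcp_rot: [0.224, 3.131, 0.004]
ft_force: [-0.4, 0.9, -0.5]
width: 0.087
grip_force: 15.0
```

```bash
python3 -c "
from h import *
delta([.4823,-.0227,.193],92.7)"
```

```text
pos [0.4674 0.2873 0.197 ] yaw_y 81.8 tilt [ 0.003  0.002 -1.   ] q7 0.74
d [-0.0589 -0.3047  0.0034] r [ 0.0022  0.0029 -0.1901] alt [array([ 0.002,  0.003, -0.19 ]), array([ 0.004, -0.003,  2.951])]
```

To row units: -0.19 rad is -0.0302.

Call:
send_path:
  offsets: "0.0,-0.004,-0.02,0,0,0,-0.0019\n0.0,-0.01,-0.05,0,0,0,-0.0048\n0.0,-0.016,-0.085,0,0,0,-0.0083\n0.0,-0.023,-0.12,0,0,0,-0.0119\n0.0,-0.03,-0.155,0,0,0,-0.0154\n0.0,-0.037,-0.19,0,0,0,-0.0188\n0.0,-0.043,-0.225,0,0,0,-0.0223\n0.0,-0.05,-0.26,0,0,0,-0.0255\n0.0,-0.056,-0.288,0,0,0,-0.0286\n0.0,-0.059,-0.3047,0,0,0,-0.0302"

```text
clock: 4.73
position: [0.4809, -0.0268, 0.1939]
tcp_rot: [0.071, -3.139, 0.002]
ft_force: [0.1, -0.2, 0.3]
width: 0.085
grip_force: 15.0
```

Call:
send_path:
  offsets: "0.0,0,0,0,0,0,0\n0.0,0,0,0,0,0,0\n0.0,0,0,0,0,0,0\n0.0,0,0,0,0,0,0"

```text
clock: 5.07
position: [0.4815, -0.0217, 0.1944]
tcp_rot: [0.077, -3.14, -0.001]
ft_force: [0.8, 0.0, -0.4]
width: 0.084
grip_force: 15.0
```

```bash
python3 - <<'E'
from h import *
delta([.4823,-.0227,.193],92.7)
for n in ("wrist","top","scene"):cv2.imwrite(f"pics/{n}2.png",arm.camera(n)[:,:,::-1])
a=cv2.imread("pics/wrist2.png");b=cv2.resize(cv2.imread("pics/scene2.png")[130:270,230:390],None,fx=2,fy=2)
a=a[:420,:480];o=np.zeros((420,800,3),np.uint8);o[:,:480]=a;o[:280,480:]=b;cv2.imwrite("pics/c2.png",o)
E
```

```text
pos [ 0.4815 -0.0217  0.1944] yaw_y 92.8 tilt [-0.001  0.    -1.   ] q7 1.49
d [-0.0007 -0.001   0.0013] r [ 0.0005 -0.0005  0.0019] alt [array([ 0.   , -0.   ,  0.002]), array([ 1.00e-03,  1.00e-03, -3.14e+00])]
```

View pics/c2.png

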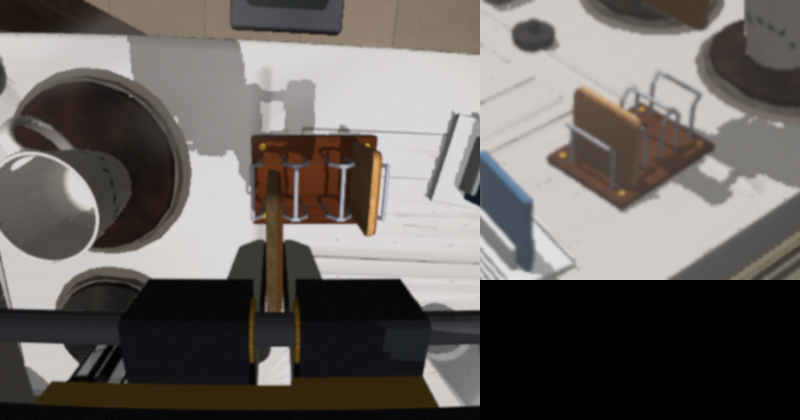

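The wrist view shows the held coaster from (275,172) to (275,310), above the slot between hoops at columns 255 and 293. The racked coaster, at about column 375, is untouched. I'll check the slot position against the hoop tops and the tip of the held coaster.

```bash
python3 - <<'E'
from h import *
i=arm.camera_info("wrist");im=cv2.imread("pics/wrist2.png")
g=cv2.cvtColor(im,cv2.COLOR_BGR2HSV)
# hoop bars: bright low-saturation columns against the board at rows 180-200
for r in (178,185,192,200):
    s=g[r,240:400,1].astype(int);v=g[r,240:400,2].astype(int)
    idx=np.where((s<60)&(v>70))[0]+240
    runs=np.split(idx,np.where(np.diff(idx)>1)[0]+1)
    print(r,[(k.mean().round(1),len(k),ray("wrist",[[k.mean(),r]],.057,i)[0,:2].round(4).tolist()) for k in runs if 0<len(k)<14])
# screws
h,s,v=g.astype(int).transpose(2,0,1);m=(h>20)&(h<35)&(s>130)&(v>110);m[:125]=0;m[230:]=0;m[:,:245]=0;m[:,395:]=0
for st,c,_ in blobs(m,5): print("screw",st[4],c.round(1),ray("wrist",[c],.009,i)[0,:2].round(4))
# expected held-coaster corners
p=arm.state()["position"];R=np.array(i["R"]);a=np.radians(2.8);ux=np.array([np.cos(a),np.sin(a),0]);uy=np.array([-np.sin(a),np.cos(a),0])
C=np.array([p+ux*sx*.0395+uy*sy*.004+[0,0,dz] for sx in(-1,1) for dz in(.0225,-.0565) for sy in(-1,1)])
print(cv2.projectPoints(C,cv2.Rodrigues(R)[0],np.array(i["t"]),np.array(i["mtx"]),np.array(i["dist_coeffs"]))[0].reshape(-1,2).round(1).tolist())
for r in (172,180,200,230,260): print(r,[tuple(map(int,q)) for q in g[r,258:292]])
E
```

```text
178 [(np.float64(296.0), 5, [0.4678, -0.0025]), (np.float64(343.5), 6, [0.4656, 0.0417])]
185 [(np.float64(296.0), 5, [0.4745, -0.002]), (np.float64(342.5), 6, [0.4724, 0.0415])]
192 [(np.float64(296.0), 5, [0.4812, -0.0016]), (np.float64(342.5), 6, [0.4791, 0.0422])]
200 [(np.float64(295.5), 6, [0.4891, -0.0015]), (np.float64(342.0), 5, [0.4869, 0.0425])]
screw 10 [262.7 144.8] [ 0.4444 -0.0359]
screw 13 [367.2 144.6] [0.4388 0.0736]
screw 8 [264.4 215. ] [ 0.5218 -0.031 ]
[[265.3, 197.0], [283.3, 196.9], [268.3, 165.2], [280.1, 165.2], [266.6, 344.2], [282.1, 344.2], [268.9, 270.8], [279.7, 270.8]]
172 [(11, 195, 97), (9, 190, 102), (10, 196, 103), (10, 193, 103), (10, 191, 103), (10, 188, 103), (10, 193, 102), (10, 189, 101), (10, 190, 98), (10, 179, 87), (11, 174, 66), (16, 143, 48), (15, 124, 41), (13, 109, 42), (16, 115, 42), (14, 115, 42), (19, 121, 40), (14, 119, 43), (15, 136, 45), (12, 165, 48), (12, 172, 52), (11, 188, 57), (11, 190, 71), (10, 193, 87), (10, 193, 94), (9, 192, 81), (10, 194, 63), (10, 190, 55), (9, 184, 65), (10, 187, 82), (9, 194, 96), (10, 194, 101), (9,
[... 1359 characters left out ...]
7, 81), (14, 170, 87), (15, 173, 87), (13, 138, 98), (11, 63, 129), (8, 16, 177), (174, 6, 207), (160, 4, 217), (150, 5, 219), (158, 5, 219), (165, 5, 220), (150, 2, 218), (160, 4, 218), (160, 3, 219)]
260 [(20, 26, 58), (15, 18, 57), (30, 22, 58), (24, 24, 54), (20, 18, 43), (20, 29, 26), (30, 45, 17), (16, 116, 33), (16, 119, 60), (16, 123, 81), (17, 122, 86), (16, 123, 87), (15, 125, 88), (16, 122, 88), (16, 123, 91), (15, 115, 95), (16, 119, 92), (16, 120, 91), (16, 117, 87), (15, 137, 84), (14, 160, 83), (14, 177, 88), (14, 173, 87), (13, 176, 81), (14, 186, 63), (14, 174, 38), (8, 57, 18), (20, 29, 26), (23, 25, 41), (20, 28, 54), (18, 23, 56), (17, 29, 61), (25, 26, 59), (30, 26, 60)]
```

The screws match the top view to within 1 mm, and the hoops put the slot centre at y≈-0.023. I'll lower to just above the hoops and check again.

Call:
send_path:
  offsets: "0.0,-0.001,-0.001,0.015,0,0,0\n0.0,-0.001,-0.001,0.035,0,0,0\n0.0,-0.001,-0.001,0.055,0,0,0\n0.0,-0.001,-0.001,0.068,0,0,0\n0.0,-0.001,-0.001,0.068,0,0,0\n0.0,-0.001,-0.001,0.068,0,0,0\n0.0,-0.001,-0.001,0.068,0,0,0"

```text
clock: 5.8
position: [0.483, -0.0238, 0.1272]
tcp_rot: [-0.075, 3.14, 0.0]
ft_force: [-0.4, 0.2, -0.4]
width: 0.09
grip_force: 15.0
```

```bash
python3 -c "
from h import *
delta([.4823,-.0230,.0645],92.7)"
```

```text
pos [ 0.483  -0.0238  0.1272] yaw_y 92.7 tilt [ 0.001  0.    -1.   ] q7 1.47
d [0.0007 0.0008 0.0627] r [-0.      0.0006  0.0006] alt [array([-0.   ,  0.001,  0.001]), array([-1.000e-03, -0.000e+00, -3.141e+00])]
```

Call:
send_path:
  offsets: "0.0,0.0005,0.0005,0.01,0,0,0\n0.0,0.0005,0.0005,0.02,0,0,0\n0.0,0.0005,0.0005,0.03,0,0,0\n0.0,0.0005,0.0005,0.04,0,0,0\n0.0,0.0005,0.0005,0.048,0,0,0\n0.0,0.0005,0.0005,0.055,0,0,0\n0.0,0.0005,0.0005,0.059,0,0,0\n0.0,0.0005,0.0005,0.059,0,0,0\n0.0,0.0005,0.0005,0.059,0,0,0"

```text
clock: 6.55
position: [0.4822, -0.0236, 0.0678]
tcp_rot: [-0.074, 3.141, -0.0]
ft_force: [0.3, -0.3, -0.6]
width: 0.084
grip_force: 15.0
```

```bash
python3 -c "
from h import *
delta([.4823,-.0230,.0645],92.7)"
```

```text
pos [ 0.4822 -0.0236  0.0678] yaw_y 92.7 tilt [ 0. -0. -1.] q7 1.45
d [-0.0001  0.0006  0.0033] r [-0.      0.      0.0001] alt [array([-0.,  0.,  0.]), array([-0.   , -0.   , -3.141])]
```

No contact so far. I'll creep down until it touches.

Call:
send_path:
  offsets: "0.0,0,0,0.001,0,0,0\n0.0,0,0,0.002,0,0,0\n0.0,0,0,0.003,0,0,0\n0.0,0,0,0.003,0,0,0\n0.0,0,0,0.003,0,0,0"

```text
clock: 6.97
position: [0.4822, -0.0237, 0.0647]
tcp_rot: [-0.074, 3.141, -0.0]
ft_force: [0.6, -0.1, -0.6]
width: 0.089
grip_force: 15.0
```

Call:
send_path:
  offsets: "0.0,0,0,0.001,0,0,0\n0.0,0,0,0.001,0,0,0\n0.0,0,0,0.001,0,0,0"

```text
clock: 7.22
position: [0.4824, -0.0236, 0.0643]
tcp_rot: [-0.074, 3.14, -0.0]
ft_force: [-1.9, -0.5, 9.2]
width: 0.083
grip_force: 15.0
```

Floor contact: 9 N at TCP z = 0.0643, the seated height. Releasing and retreating upward.

Call:
send_path:
  offsets: "0.0,0,0,-0.0005,0,0,0\n0.1,0,0,-0.0005,0,0,0\n0.15,0,0,-0.0005,0,0,0\n0.2,0,0,-0.0005,0,0,0\n0.25,0,0,-0.0005,0,0,0\n0.3,0,0,-0.0005,0,0,0\n0.3,0,0,-0.0005,0,0,0\n0.3,0,0,-0.0005,0,0,0"

```text
clock: 7.88
position: [0.4821, -0.0237, 0.0641]
tcp_rot: [0.074, -3.141, -0.0]
ft_force: [-0.9, 0.3, 0.0]
width: 0.299
grip_force: 0.0
```

```bash
python3 - <<'E'
from h import *
i=arm.camera_info("wrist")
a=arm.camera("wrist")[:,:,::-1];b=arm.camera("scene")[:,:,::-1]
o=np.zeros((420,800,3),np.uint8);o[:,:480]=a[:,:480];o[:280,480:]=cv2.resize(b[130:270,230:390],None,fx=2,fy=2);cv2.imwrite("pics/c3.png",o)
E
```

```text
(no output)
```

View pics/c3.png

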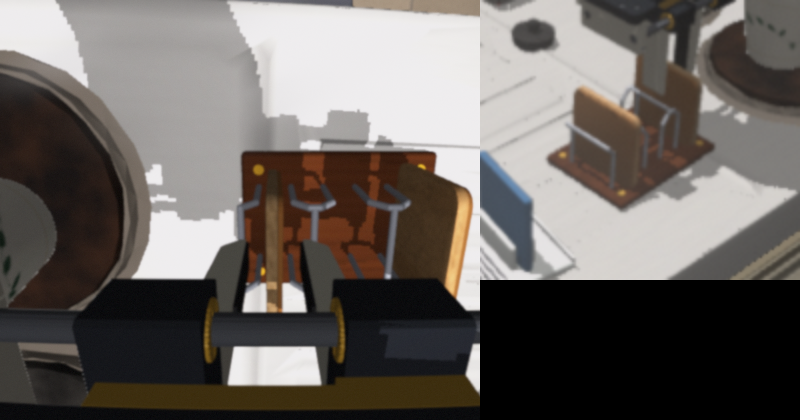

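The fingers are open and clear of the coaster, which stands upright in the slot at column 273, with its near end at row 170. I'll retreat straight up and look once more.

Call:
send_path:
  offsets: "0.3,0,0,-0.01,0,0,0\n0.3,0,0,-0.03,0,0,0\n0.3,0,0,-0.055,0,0,0\n0.3,0,0,-0.085,0,0,0\n0.3,0,0,-0.115,0,0,0\n0.3,0,0,-0.145,0,0,0\n0.3,0,0,-0.165,0,0,0\n0.3,0,0,-0.175,0,0,0\n0.3,0,0,-0.175,0,0,0\n0.3,0,0,-0.175,0,0,0"

```text
clock: 8.82
position: [0.4822, -0.0237, 0.2393]
tcp_rot: [-0.074, 3.14, -0.0]
ft_force: [-0.5, 0.5, 0.3]
width: 0.299
grip_force: 0.0
```

```bash
python3 - <<'E'
from h import *
i=arm.camera_info("wrist");im=arm.camera("wrist")[:,:,::-1].copy();b=arm.camera("scene")[:,:,::-1]
o=np.zeros((420,800,3),np.uint8);o[:,:480]=im[:,:480];o[:280,480:]=cv2.resize(b[130:270,230:390],None,fx=2,fy=2);cv2.imwrite("pics/c4.png",o)
E
```

```text
(no output)
```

View pics/c4.png

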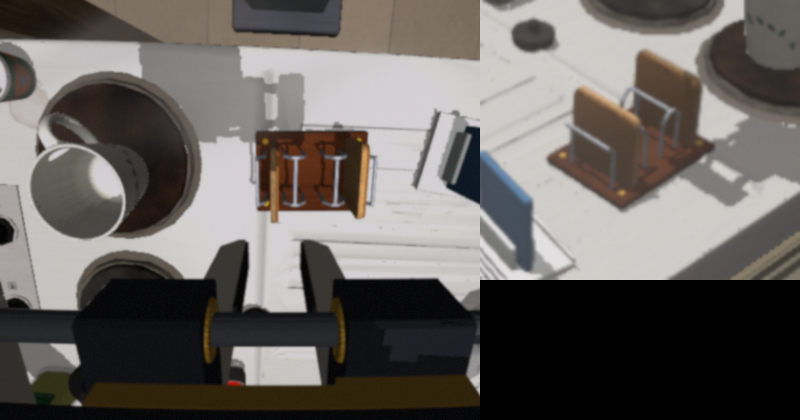

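The coaster stands upright in the rack's free slot (top strip at column 275, ending near row 221), and the bystanders have not moved. One numeric check of the centring, then I'll hand in.

```bash
python3 - <<'E'
from h import *
i=arm.camera_info("wrist");im=arm.camera("wrist")[:,:,::-1].copy()
h,s,v=cv2.cvtColor(im,cv2.COLOR_BGR2HSV).astype(int).transpose(2,0,1)
for nm,lo,hi in(("ours",266,284),("racked",355,372)):
    m=(h>=11)&(h<25)&(s>80)&(s<180)&(v>85);m[:,:lo]=0;m[:,hi:]=0;m[:130]=0;m[235:]=0
    for st,c,mm in blobs(m,60):
        y,x=np.where(mm);P=ray("wrist",[[x[y==y.min()].mean(),y.min()],[x[y==y.max()].mean(),y.max()]],.087,i)
        print(nm,st,P[:,:2].round(4).tolist(),P[:,:2].mean(0).round(4))
E
```

```text
ours [269 166  11  57 435] [[0.4596, -0.0221], [0.5168, -0.0223]] [ 0.4882 -0.0222]
racked [356 145  14  75 611] [[0.4355, 0.0602], [0.5097, 0.0627]] [0.4726 0.0615]
```

The far end at x = 0.517 puts the coaster's centre at about 0.479. The slot centre is 0.482, so it is centred to within about 3 mm. Handing in.

```bash
python3 -c "
from cell import arm
print(arm.finish_job())"
```

```text
the job is handed in; nothing more can be done
None
```

The wooden coaster now stands on edge at the bottom of the rack's y = -44 mm slot, within about 3 mm of centre front to back; the blue tile and the racked coaster are where they were, and the job is handed in at about 9 s.

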